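Clear the parts chest and hold its lid open

ROBOT

A 7-joint arm with a two-finger parallel gripper is mounted at the origin on the work surface. World frame = base frame: x ahead of the robot, y to its left, z up, the work surface at z = 0. Lengths are in m, angles in rad, forces in N, time in s.
With the tool pointing down it reaches from about 0.4 to 0.875 m from the base axis. Payload 19.3 kg.
Tool frame: the origin (TCP) lies where the fingers leave the gripper's body, on its centre line; the fingertips stand bot.tip_reach ahead of it and the grasp point (between the pads) lies 54 mm ahead of it (bot.tip_reach is the distance from the TCP to the fingertips, in m); z points along the fingers, y is the line along which they close (so a half turn about z gives the same grasp; the last joint's range is limited). The gripper opens to 85 mm and grips with 20 to 120 N. Pads are 22 mm wide; open, the fingers measure 114 mm over their backs; the gripper's body (76 mm by 85 mm) begins 54 mm behind the grasp point. The pads swing forward as they close: fully open they stand 13 mm farther back than shut.
Start: joints at [1.156, 0.521, -0.036, 1.599, 0.021, 1.021, -0.113], TCP at [0.211, -0.588, 0.304] pointing down, gripper open.
Joint ranges: [-2.91, 2.91], [-0.3, 2.13], [-1.5, 1.42], [0.17, 2.43], [-1.26, 4.41], [0.16, 1.93], [-2.52, 2.52]. Speed limits (rad/s): [1.89, 1.89, 2.39, 2.39, 3.01, 3.01, 3.01].

INTERFACE

Orientations are given as [roll, pitch, yaw] about the fixed x, y, z axes, in that order (R = Rz(yaw) Ry(pitch) Rx(roll)).
In Python, from workcell import bot gives the robot as it stands. The module is installed in compiled form; this text tells all that it offers.
- The arm moves only by the shell command python3 -m jog 'ROWS' [FORCE]. ROWS is JSON, a list that holds one entry, the list of rows, each a list of 7 numbers: the shift along the tool's x, y, z in mm, then the turn, a rotation vector about the tool's x, y, z in rad, then the opening, from 0 (shut) to 1 (fully open). In form: [[[tx, ty, tz, wx, wy, wz, fingers], ...]]. A call has 1 to 5 rows; each row shifts and turns the commanded pose from where the row before left it, along the tool's axes as they then stand; what a row does not reach is not made up. A row lasts 1/10 s, in which the tool goes at most 50 mm and 8.59 degrees, less where a joint would pass 70% of its speed; a pose out of reach is approached as far as the arm can. A call is refused whole if a number of a shift passes 50 or a number of a turn 0.15, either way. A call with a gripper value outside its range is refused whole. The fingers move at their own pace and stop on an object; FORCE is the grip in N (left out, the last holds). Time passes only in rows, so rows that do not move let the fingers close. It gives the time, the measured TCP pose, the force, the opening and the grip force at its end, in the units of the state.
- bot.observe(): the state, without advancing time (a new reading comes with each control period).
- bot.grab_frame(name): name is "side" or "top" or "wrist"; returns a dict with "img" (420x560x3 uint8, red, green, blue), "intrinsics" (3x3 intrinsics, pixels), "R" (3x3) and "t" (3): a world point X has camera coordinates R X + t; the wrist camera has in their place "tool_from_camera" (4x4, takes a point from camera to tool coordinates, whose origin is the TCP and whose axes are the flange's). Camera axes: x right, y down, z forward; pixel columns grow to the right and rows downward; lengths in m; the calibration is good to about 2 mm. The wrist camera is an equidistant fisheye: a pixel r from the principal point sees the ray r / f radians off the axis. A picture is of the moment at which its call begins: read the wrist's pose just before it. There is no depth.
- bot.job_done(): hands the job in; it is judged then, once.
Trained networks look in a picture, given as the dict that the camera call returned (one of the last four; its "shot" number tells which), for a name from the list of things; names that differ only in an ending like _2 or _b are one class to them, and where a whole thing is asked for, a point or a joint stands for the part that bears it (a point fixed in the world has none). Each returns a list of dicts, best first, with "conf" (0 to 1); they miss things now and then, are a little off and sometimes report something else, mostly with a low value. They report only what shows in the picture. A call takes as long as a camera call.
- bot.trace(query, picture): "region" (420x560 bool, what is visible of it).
- bot.spot_point(query, picture): "xyz" ([x, y, z] in m, in world coordinates, good to about 4 mm: a listed point, or the origin of a listed thing).
The state is a dict: "clock": time; "qpos": joint angles; "qd": joint speeds; "joint_efforts": joint torques, N m; "position": TCP position; "tool_rot": TCP orientation; "force": force on the tool from outside, world axes, zero at the start; "moment": the same for the moment, N m; "grip_width": finger opening in m; "finger_force": force on a finger pad.
Only numpy, scipy, OpenCV 4.12 (cv2) and the standard library are available. Lean on these libraries where they do the work, as an engineer would, in place of code of your own. Each camera call takes 0.05 s, during which the arm holds its last target. There are 200 camera calls.

TASK

Two closed steel cases lie on the lid of the parts chest: stack them squarely on the case that stands beside the chest, the larger one first and the smaller one on top, edges parallel and centred, setting them down rather than dropping them. Then lift the chest's lid, which has a pull bar along its front, until it stands 60 degrees open, and finish with the gripper still holding it there, as it falls shut by itself. Never let the lid slam, and leave the bottom case and everything else on the bench where they stand.

Things in the scene. Friction and masses are not known exactly. Their poses are not given: they have to be found in the camera images.
- chest: grey sheet-steel parts chest, fixed to the bench, open-topped box 180 (x) by 280 (y) by 100 mm high under its lid; origin at the centre of its underside, z up, its front looks to its own -x (roughly towards the robot), its lid is hinged along its far (+x) top rim. It may stand left or right, turned by up to 15 degrees
- lid (a joint): angle of the chest's lid, rad: 0 closed (lying on the rim), growing as the front edge lifts, limit 1.45; 60 degrees is 1.047. The lid is a flat steel plate 180 by 280 by 6 mm of about 0.7 kg (its top is 106 mm above the bench when closed); the hinge is free, no spring and next to no friction, so it falls shut from any angle
- lid_hinge (a point): middle of the lid's hinge line, 90 mm behind the chest's centre at 100 mm height; x, y, z as the lid's (the chest's when closed), the hinge line runs along y
- lid_bar (a point): middle of the lid's pull bar, a round steel bar 12 mm thick and 120 mm long, parallel to the hinge, 50 mm in front of the lid's front edge (44 mm clear between them), carried by a 12 mm arm at each end. It lies 230 mm from the hinge line and 3 mm above the hinge's plane (103 mm above the bench when the lid is closed; about 300 mm at 60 degrees); turns with the lid
- case_base: closed steel case standing on the bench beside the chest, loose, 130 (x) by 70 (y) by 50 mm high, about 0.8 kg; origin at the centre of its underside, x along its length
- case_large: closed steel case lying on the chest's lid, the larger of the two there, 110 (x) by 60 (y) by 45 mm high, about 0.4 kg; origin at the centre of its underside, x along its length, flat top
- case_small: closed steel case lying on the chest's lid, the smaller of the two, 85 (x) by 45 (y) by 40 mm high, about 0.25 kg; origin at the centre of its underside, x along its length, flat top
- grease_tin: bystander: upright round tin, 60 mm across, 50 mm high, just behind the bottom case; origin under its centre
- bearing: bystander: dark steel bearing ring, 52 mm across, 18 mm high, flat on the bench in front of the chest, beside the pull bar; origin under its centre
- socket: bystander: short steel wrench socket standing upright, 28 mm across, 35 mm high, just in front of the bottom case; origin under its centre
- wrench: bystander: steel wrench 190 mm long lying flat near the robot
- screwdriver: bystander: screwdriver 200 mm long lying on the right side of the bench
- bolt_cup: bystander: open steel cup, 80 mm across, 60 mm high, on the left side of the bench; origin under its centre

How it is judged:
By the outcome, as a careful person would: the job done as asked, in the order asked, and still so for the second after the job is handed in, while the arm keeps its last pose, push and grip.
It also fails if it takes over 72 s, if anything falls off the work surface, if the arm or the gripper's body presses on something with over 40 N, if the wrist force passes 120 N, or if a joint passes its speed limit or range.

## Working session

There is one attempt and no reset: what is moved stays moved. The work goes in short steps, Python scripts to look and compute and a shell command to move; the robot and the scene stay as the last step left them, time stands still between calls to the robot, and variables do not carry over. Pictures are saved under pics/ and viewed, at most 10 in all, crops included, and the job is handed in when it is done.

```bash
mkdir -p pics; cat > h.py <<'E'
import numpy as np, cv2
from workcell import bot
from scipy.spatial.transform import Rotation as Ro
E
python3 - <<'E'
from h import *
s=bot.observe(); print({k:np.round(v,3) for k,v in s.items()}, bot.tip_reach)
fs={n:bot.grab_frame(n) for n in("top","side")}
for n,f in fs.items():
    cv2.imwrite(f"pics/{n}0.png",f["img"][:,:,::-1])
    print(n,np.round(f["intrinsics"],1).tolist(),np.round(f["R"],3).tolist(),np.round(f["t"],3))
    for q in "chest lid_hinge lid_bar case_base case_large case_small grease_tin bearing socket wrench screwdriver bolt_cup".split():
        print(n,q,[(np.round(d["xyz"],3).tolist(),round(d["conf"],2)) for d in bot.spot_point(q,f)][:2])
E
```

```text
{'clock': np.float64(0.0), 'qpos': array([ 1.156,  0.522, -0.036,  1.6  ,  0.021,  1.021, -0.113]), 'qd': array([-0.001, -0.001, -0.   , -0.001, -0.001,  0.001,  0.   ]), 'joint_efforts': array([-1.0000e-03, -9.2710e+01,  1.9800e+00, -3.6993e+01,  1.8000e-02,
        8.0000e-03,  0.0000e+00]), 'position': array([ 0.211, -0.588,  0.303]), 'tool_rot': array([-3.14 ,  0.   ,  0.345]), 'force': array([ 0.003,  0.67 , -0.332]), 'moment': array([ 0.061, -0.009, -0.043]), 'finger_force': np.float64(0.0), 'grip_width': np.float64(0.085)} 0.0726
top [[483.4, 0.0, 282.1], [0.0, 483.4, 207.6], [0.0, 0.0, 1.0]] [[0.004, -1.0, -0.001], [-0.987, -0.004, -0.159], [0.159, 0.002, -0.987]] [-0.018  0.572  1.286]
top chest [([0.572, -0.203, -0.0], 0.97)]
top lid_hinge [([0.661, -0.221, 0.102], 0.84)]
top lid_bar [([0.44, -0.171, 0.102], 0.73), ([0.551, -0.268, 0.104], 0.22)]
top case_base [([0.607, 0.19, -0.002], 0.87)]
top case_large [([0.552, -0.27, 0.105], 0.84)]
top case_small [([0.594, -0.133, 0.106], 0.57)]
top grease_tin [([0.738, 0.174, 0.003], 0.83)]
top bearing [([0.474, -0.062, 0.001], 0.76)
[... 392 characters left out ...]
95, -0.131, 0.108], 0.48)]
side lid_hinge []
side lid_bar [([0.437, -0.171, 0.104], 0.83), ([0.741, 0.178, -0.004], 0.69)]
side case_base [([0.608, 0.189, 0.004], 0.65), ([0.57, -0.206, 0.003], 0.37)]
side case_large [([0.552, -0.268, 0.108], 0.97)]
side case_small [([0.593, -0.131, 0.108], 0.77), ([0.4, -0.511, 0.001], 0.33)]
side grease_tin [([0.74, 0.181, -0.002], 0.78)]
side bearing [([0.471, -0.063, 0.002], 0.54)]
side socket [([0.488, 0.208, 0.001], 0.53), ([0.658, -0.223, 0.1], 0.52)]
side wrench [([0.364, 0.062, -0.001], 0.79), ([0.402, -0.51, 0.003], 0.21)]
side screwdriver [([0.436, -0.169, 0.104], 0.73), ([0.402, -0.511, 0.002], 0.52)]
side bolt_cup [([0.572, 0.513, 0.001], 0.59)]
```

```bash
cat >> h.py <<'E'
from scipy.optimize import minimize
D=dict(case_base=(.13,.07,.05,0),case_large=(.11,.06,.045,.106),case_small=(.085,.045,.04,.106))
def sil(f,p,q,z0=None):
    L,W,H,z=D[q]; z=z if z0 is None else z0
    c=np.array([[a*L/2,b*W/2,z+h] for a in(-1,1) for b in(-1,1) for h in(0,H)])
    R=Ro.from_euler('z',p[2]).as_matrix(); c=c@R.T+[p[0],p[1],0]
    cc=c@f["R"].T+f["t"]; uv=cc[:,:2]/cc[:,2:]*f["intrinsics"][0,0]+f["intrinsics"][:2,2]
    m=np.zeros((420,560),np.uint8)
    cv2.fillConvexPoly(m,np.round(cv2.convexHull(uv.astype(np.float32))*16).astype(np.int32),1,cv2.LINE_8,4)
    return m>0
def fit(fs,q,p0,z0=None):
    ms=[]
    for f in fs:
        r=bot.trace(q,f)
        if r: ms.append((f,r[0]["region"]))
    best=None
    def cost(p): return np.mean([1-(sil(f,p,q,z0)&m).sum()/max(1,(sil(f,p,q,z0)|m).sum()) for f,m in ms])
    for y in np.arange(-1.5,1.6,.3) if len(p0)==2 else [p0[2]]:
        x0=np.array([*p0[:2],y])
        r=minimize(cost,x0,method='Nelder-Mead',options=dict(initial_simplex=np.vstack([x0]+[x0+d for d in np.diag([.01,.01,.2])]),maxiter=150))
        if best is None or r.fun<best.fun: best=r
    return best.x,best.fun
E
python3 - <<'E'
from h import *
fs=[bot.grab_frame(n) for n in("top","side")]
for q,p in dict(case_base=(.607,.19),case_large=(.552,-.269),case_small=(.593,-.132)).items():
    x,c=fit(fs,q,p); print(q,np.round(x,4),round(c,3),[round(fit([f],q,x)[0][2],3) for f in fs])
E
```

```text
case_base [ 0.6082  0.1922 -0.0464] 0.077 [np.float64(-0.008), np.float64(-0.054)]
case_large [ 0.552  -0.2706 -0.0261] 0.078 [np.float64(-0.026), np.float64(0.03)]
case_small [ 0.5949 -0.1351 -0.0774] 0.118 [np.float64(-0.074), np.float64(-0.142)]
```

View pics/top0.png

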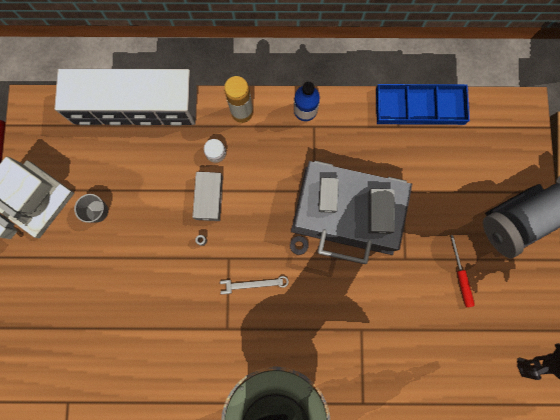

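View pics/side0.png

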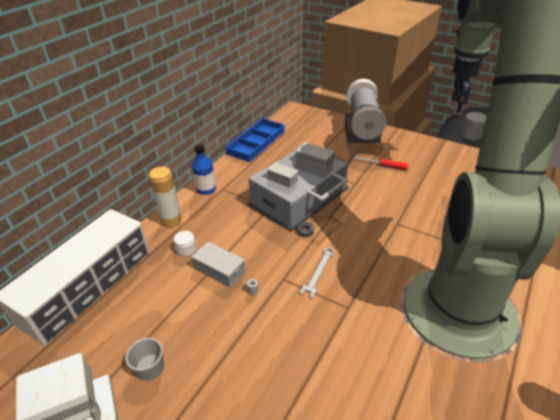

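The images match the network: the chest is turned about -13°, with its bar at (345,245) in the top view. The large case is at (383,210), the small one at (328,193) and the base case at (207,197). Next I'll add a move planner and a wrist-camera fit.

```bash
cat >> h.py <<'E'
def down(yaw): return Ro.from_euler('xyz',[np.pi,0,yaw])
def plan(p,R,n,s=None,p0=None,R0=None):
    """n equal rows from the present (or given) pose to TCP p, rotation R"""
    s=s or bot.observe()
    c=np.array(s["position"] if p0 is None else p0); C=Ro.from_euler('xyz',s["tool_rot"]) if R0 is None else R0
    w=(C.inv()*R).as_rotvec()/n; d=(np.array(p)-c)/n
    print("total",np.round(C.inv().apply(d*n)*1000,1),"turn",np.round(w*n,3))
    print("[["+",".join("["+",".join(f"{v:g}" for v in [*np.round(C.inv().apply(d)*1000,1),*np.round(w,4)])+",G]" for C in [C*Ro.from_rotvec(w*i) for i in range(n)])+"]]")
def wrist():
    s=bot.observe(); f=bot.grab_frame("wrist")
    T=np.eye(4); T[:3,:3]=Ro.from_euler('xyz',s["tool_rot"]).as_matrix(); T[:3,3]=s["position"]
    M=np.linalg.inv(T@np.array(f["tool_from_camera"])); f["R"],f["t"],f["fish"]=M[:3,:3],M[:3,3],1
    return f
def proj(f,c):
    cc=np.asarray(c)@np.array(f["R"]).T+f["t"]; K=f["intrinsics"]
    if "fish" in f:
        r=np.hypot(cc[:,0],cc[:,1]); k=np.arctan2(r,cc[:,2])/np.maximum(r,1e-9)
        return cc[:,:2]*k[:,None]*K[0,0]+K[:2,2]
    return cc[:,:2]/cc[:,2:]*K[0,0]+K[:2,2]
def sil(f,p,q,z0=None):
    L,W,H,z=D[q]; z=z if z0 is None else z0
    t=np.linspace(-1,1,9)
    c=np.array([[a*L/2,b*W/2,z+h] for a in t for b in t for h in(0,H)])
    c=c@Ro.from_euler('z',p[2]).as_matrix().T+[p[0],p[1],0]
    m=np.zeros((420,560),np.uint8)
    cv2.fillConvexPoly(m,np.round(cv2.convexHull(proj(f,c).astype(np.float32))*16).astype(np.int32),1,cv2.LINE_8,4)
    return m>0
E
python3 - <<'E'
from h import *
plan([.552,-.271,.303],down(-.026),10)
E
```

```text
total [ 427.9 -183.4    0.9] turn [-0.    -0.     0.371]
[[[42.8,-18.3,0.1,-0,-0,0.0371,G],[42.1,-19.9,0.1,-0,-0,0.0371,G],[41.3,-21.5,0.1,-0,-0,0.0371,G],[40.5,-23,0.1,-0,-0,0.0371,G],[39.6,-24.5,0.1,-0,-0,0.0371,G],[38.7,-25.9,0.1,-0,-0,0.0371,G],[37.7,-27.3,0.1,-0,-0,0.0371,G],[36.7,-28.7,0.1,-0,-0,0.0371,G],[35.6,-30,0.1,-0,-0,0.0371,G],[34.4,-31.3,0.1,-0,-0,0.0371,G]]]
```

```bash
python3 -m jog '[[[43,-18,0,0,0,0.037,1],[42,-20,0,0,0,0.037,1],[41,-21,0,0,0,0.037,1],[40,-23,0,0,0,0.037,1],[40,-24,0,0,0,0.037,1]]]' && python3 -m jog '[[[39,-26,0,0,0,0.037,1],[38,-27,0,0,0,0.037,1],[37,-29,0,0,0,0.037,1],[35,-30,0,0,0,0.037,1],[34,-31,0,0,0,0.037,1]]]' && python3 -m jog '[[[0,0,0,0,0,0,1],[0,0,0,0,0,0,1]]]'
python3 - <<'E'
from h import *
f=wrist(); cv2.imwrite("pics/w1.png",f["img"][:,:,::-1])
for q,p in dict(case_large=(.552,-.2706,-.026),case_small=(.5949,-.135,-.077)).items():
    x,c=fit([f],q,p); print(q,np.round(x,4),round(c,3))
    print([(np.round(d["xyz"],3),d["conf"]) for d in bot.spot_point(q,f)])
print([(np.round(d["xyz"],3),d["conf"]) for d in bot.spot_point("lid_bar",f)])
E
```

```text
clock: 2.5
position: [0.3826, -0.4294, 0.3041]
tool_rot: [3.141, -0.0, 0.158]
force: [-0.0, -0.5, -0.4]
grip_width: 0.0853
finger_force: 0.0
clock: 3.0
position: [0.5531, -0.2708, 0.3041]
tool_rot: [3.141, -0.0, -0.027]
force: [0.6, -0.7, 0.6]
grip_width: 0.0859
finger_force: 0.0
clock: 3.2
position: [0.5525, -0.2713, 0.3036]
tool_rot: [-3.141, 0.0, -0.023]
force: [-0.5, -0.9, 0.4]
grip_width: 0.0855
finger_force: 0.0
case_large [ 0.5535 -0.269  -0.0276] 0.02
[(array([ 0.554, -0.274,  0.107]), 0.95)]
case_small [ 0.5956 -0.1334 -0.0817] 0.056
[(array([ 0.594, -0.132,  0.102]), 0.92)]
[(array([ 0.438, -0.174,  0.103]), 0.56)]
```

View pics/w1.png

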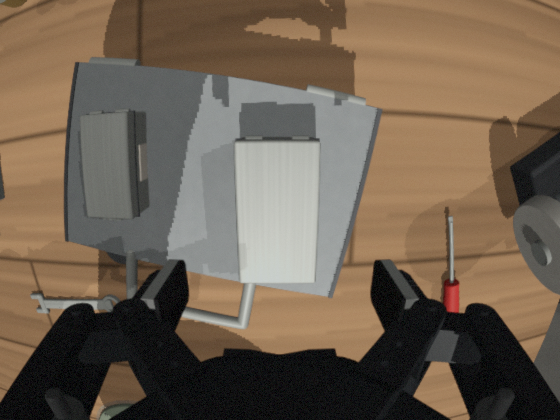

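The wrist view shows the large case at (277,210), and the fit is tight at 0.02. I'll descend and grip it.

```bash
python3 -m jog '[[[1,-2,25,0,0,0,1],[0,0,30,0,0,0,1],[0,0,30,0,0,0,1],[0,0,22,0,0,0,1],[0,0,9,0,0,0,1]]]' 40 && python3 -m jog '[[[0,0,0,0,0,0,0.5],[0,0,0,0,0,0,0.3],[0,0,0,0,0,0,0],[0,0,0,0,0,0,0],[0,0,0,0,0,0,0]]]' 40 && python3 -m jog '[[[0,0,0,0,0,0,0],[0,0,0,0,0,0,0],[0,0,0,0,0,0,0]]]' 40
```

```text
clock: 4.0
position: [0.5519, -0.2705, 0.186]
tool_rot: [-3.141, 0.002, -0.026]
force: [0.5, -0.7, 0.2]
grip_width: 0.085
finger_force: 0.0
clock: 4.5
position: [0.5533, -0.2706, 0.1891]
tool_rot: [3.141, -0.001, -0.025]
force: [-1.7, 0.6, 7.4]
grip_width: 0.0593
finger_force: 45.6
clock: 4.8
position: [0.5532, -0.2706, 0.1891]
tool_rot: [3.141, -0.001, -0.025]
force: [-2.1, 0.3, 7.3]
grip_width: 0.0595
finger_force: 45.6
```

```bash
python3 -m jog '[[[0,0,-10,0,0,0,0],[0,0,-25,0,0,0,0],[0,0,-30,0,0,0,0],[0,0,-30,0,0,0,0],[0,0,-15,0,0,0,0]]]' && python3 - <<'E'
from h import *
f=wrist(); s=bot.observe()
for q,p,z in [("case_small",(.5949,-.135,-.077),None),("case_large",(.5535,-.27,-.027),s["position"][2]-.082)]:
    x,c=fit([f],q,p,z); print(q,np.round(x,4),round(c,3))
print(s["position"],s["tool_rot"],s["force"])
plan([.607,.191,.3],down(-.046),10)
E
```

```text
clock: 5.3
position: [0.5533, -0.2705, 0.3013]
tool_rot: [3.141, -0.003, -0.025]
force: [0.9, -0.1, -4.8]
grip_width: 0.0595
finger_force: 45.4
case_small [ 0.5957 -0.1333 -0.0813] 0.078
case_large [ 0.5531 -0.2703 -0.0328] 0.215
[ 0.55374363 -0.27077102  0.30273486] [ 3.13984911 -0.00474373 -0.0254632 ] [ 1.14181902 -0.46064367 -0.78713448]
total [  42.3 -462.6   -1.4] turn [ 0.001 -0.002  0.021]
[[[4.2,-46.3,-0.1,0.0001,-0.0002,0.0021,G],[4.1,-46.3,-0.1,0.0001,-0.0002,0.0021,G],[4,-46.3,-0.1,0.0001,-0.0002,0.0021,G],[3.9,-46.3,-0.1,0.0001,-0.0002,0.0021,G],[3.8,-46.3,-0.1,0.0001,-0.0002,0.0021,G],[3.8,-46.3,-0.1,0.0001,-0.0002,0.0021,G],[3.7,-46.3,-0.1,0.0001,-0.0002,0.0021,G],[3.6,-46.3,-0.1,0.0001,-0.0002,0.0021,G],[3.5,-46.3,-0.1,0.0001,-0.0002,0.0021,G],[3.4,-46.3,-0.1,0.0001,-0.0002,0.0021,G]]]
```

```bash
python3 -m jog '[[[4,-25,0,0,0,0,0],[4,-45,0,0,0,0,0],[4,-45,0,0,0,0.01,0],[4,-45,0,0,0,0.01,0],[4,-45,0,0,0,0,0]]]' && python3 -m jog '[[[4,-45,0,0,0,0,0],[4,-45,0,0,0,0,0],[4,-25,0,0,0,0,0],[0,0,0,0,0,0,0],[0,0,0,0,0,0,0]]]' && python3 - <<'E'
from h import *
f=wrist(); s=bot.observe(); cv2.imwrite("pics/w2.png",f["img"][:,:,::-1])
x,c=fit([f],"case_base",(.608,.191,-.046)); print(np.round(x,4),round(c,3))
print([(np.round(d["xyz"],3),d["conf"]) for d in bot.spot_point("case_base",f)])
print(s["position"],s["tool_rot"])
E
```

```text
clock: 5.95
position: [0.5788, -0.0643, 0.2967]
tool_rot: [-3.142, 0.002, -0.046]
force: [1.2, -0.2, -4.7]
grip_width: 0.0595
finger_force: 45.3
clock: 6.45
position: [0.5962, 0.0484, 0.2967]
tool_rot: [3.141, 0.002, -0.044]
force: [0.1, -1.2, -4.9]
grip_width: 0.0597
finger_force: 45.4
[ 0.6106  0.1939 -0.0491] 0.038
[]
[0.59621192 0.04749022 0.29692788] [ 3.14077140e+00  1.59182129e-03 -4.56721513e-02]
```

View pics/w2.png

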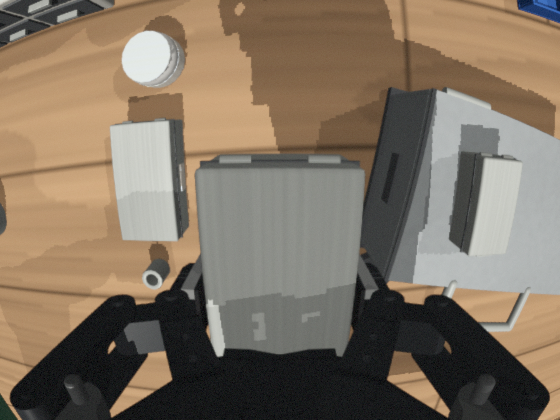

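The wrist view shows the base case at (150,180), clear of the held case. Its pose agrees with the earlier fit within 2 mm.

```bash
python3 -m jog '[[[1,-25,0,0,0,0.002,0],[1,-40,0,0,0,0,0],[2,-40,0,0,0,0,0],[2,-30,0,0,0,0,0],[0,-11,25,0,0,0,0]]]' && python3 -m jog '[[[0,0,40,0,0,0,0],[0,0,40,0,0,0,0],[0,0,25,0,0,0,0],[0,0,0,0,0,0,0],[0,0,0,0,0,0,0]]]'  && python3 - <<'E'
from h import *
f=wrist(); s=bot.observe(); cv2.imwrite("pics/w3.png",f["img"][:,:,::-1])
print(s["position"],s["tool_rot"])
plan([.609,.1925,.136],down(-.048),3)
E
```

```text
clock: 7.1
position: [0.6105, 0.197, 0.2751]
tool_rot: [-3.138, -0.004, -0.045]
force: [0.9, -0.2, -4.9]
grip_width: 0.0592
finger_force: 45.6
clock: 7.6
position: [0.6099, 0.1932, 0.1685]
tool_rot: [3.141, -0.0, -0.048]
force: [0.5, 0.3, -3.4]
grip_width: 0.0596
finger_force: 46.0
[0.61028407 0.19347103 0.16942522] [-3.14097386e+00 -1.63578570e-03 -4.81367744e-02]
total [-1.3  1.1 33.4] turn [-0.001 -0.002 -0.   ]
[[[-0.4,0.4,11.1,-0.0002,-0.0005,-0,G],[-0.4,0.3,11.1,-0.0002,-0.0005,-0,G],[-0.4,0.3,11.1,-0.0002,-0.0005,-0,G]]]
```

View pics/w3.png

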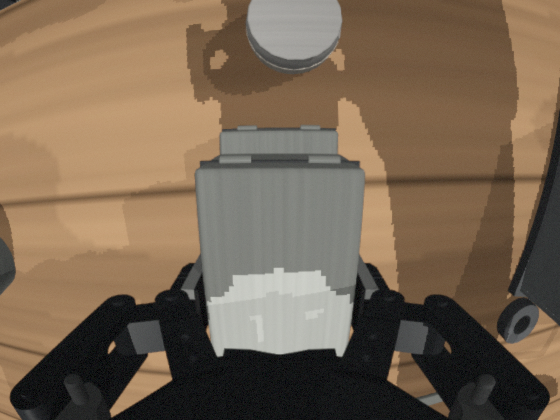

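```bash
python3 - <<'E'
from h import *
f=wrist(); s=bot.observe()
R,p=down(-.048),s["position"]
g=lambda x,y,z: R.apply([x,y,0])*[1,1,0]+[p[0],p[1],z]
for e in (.063,.065,.067): print(e,proj(f,[g(e,-.035,.05),g(e,.035,.05)]).round(1).tolist())
for e in (.053,.055,.057): print(e,proj(f,[g(e,-.03,p[2]-.038),g(e,.03,p[2]-.038)]).round(1).tolist())
print(bot.observe()["position"])
E
python3 -c "
import cv2;i=cv2.imread('pics/w3.png')[110:180,190:370];cv2.imwrite('pics/w3c.png',cv2.resize(i,None,fx=4,fy=4,interpolation=0))"
```

```text
0.063 [[219.9, 132.6], [339.4, 132.7]]
0.065 [[219.8, 129.2], [339.5, 129.3]]
0.067 [[219.7, 125.8], [339.6, 125.9]]
0.053 [[192.5, 173.3], [366.6, 173.4]]
0.055 [[192.2, 167.6], [366.9, 167.7]]
0.057 [[191.9, 161.9], [367.2, 162.0]]
[0.61037407 0.19367248 0.16976802]
```

View pics/w3c.png

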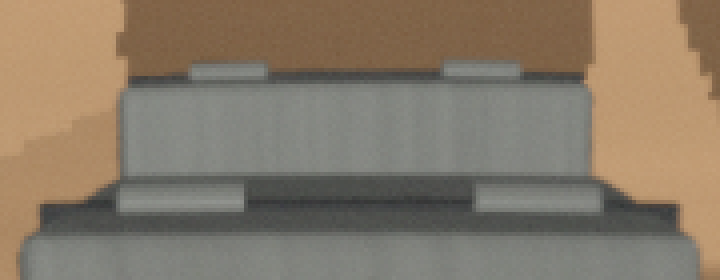

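Base far edge is at row 130.5 and the held case's at row 168.7, both centred on column 279–280, so the alignment is within about 1.5 mm. I'll lower it.

```bash
python3 -m jog '[[[-1,0,10,0,0,0,0],[-0.5,0,10,0,0,0,0],[0,0,7,0,0,0,0],[0,0,3,0,0,0,0],[0,0,0,0,0,0,0]]]' && python3 -m jog '[[[0,0,1.5,0,0,0,0],[0,0,0,0,0,0,0]]]'&& python3 -m jog '[[[0,0,1.5,0,0,0,0],[0,0,0,0,0,0,0]]]'
```

```text
clock: 8.2
position: [0.6078, 0.1939, 0.1373]
tool_rot: [3.141, 0.001, -0.047]
force: [-0.0, -0.1, -5.0]
grip_width: 0.0595
finger_force: 46.3
clock: 8.4
position: [0.6081, 0.1939, 0.1365]
tool_rot: [-3.142, -0.0, -0.047]
force: [0.1, -0.1, -4.0]
grip_width: 0.0594
finger_force: 46.3
clock: 8.6
position: [0.608, 0.1939, 0.1349]
tool_rot: [-3.142, -0.0, -0.047]
force: [0.1, 0.4, -5.0]
grip_width: 0.0597
finger_force: 46.3
```

```bash
python3 -m jog '[[[0,0,1.5,0,0,0,0],[0,0,0,0,0,0,0]]]' && python3 -m jog '[[[0,0,1.5,0,0,0,0],[0,0,0,0,0,0,0]]]'; python3 - <<'E'
from h import *
print(bot.observe()["force"])
E
```

```text
clock: 8.8
position: [0.6079, 0.1939, 0.1332]
tool_rot: [3.142, 0.0, -0.047]
force: [0.2, 0.6, -4.5]
grip_width: 0.0593
finger_force: 46.3
clock: 9.0
position: [0.608, 0.1939, 0.1331]
tool_rot: [-3.142, -0.0, -0.047]
force: [-9.0, -2.2, 17.0]
grip_width: 0.0597
finger_force: 48.7
[-9.014427   -2.19316891 17.02166421]
```

```bash
python3 -m jog '[[[0,0,-1,0,0,0,0],[0,0,0,0,0,0,0]]]' 20 && python3 -m jog '[[[0,0,0,0,0,0,0.72],[0,0,0,0,0,0,0.8],[0,0,0,0,0,0,0.9],[0,0,0,0,0,0,1],[0,0,-10,0,0,0,1]]]' && python3 -m jog '[[[0,0,-30,0,0,0,1],[0,0,-45,0,0,0,1],[0,0,-45,0,0,0,1],[0,0,-35,0,0,0,1],[0,0,0,0,0,0,1]]]' && python3 - <<'E'
from h import *
f=wrist(); s=bot.observe(); cv2.imwrite("pics/w4.png",f["img"][:,:,::-1])
for q,p,z in [("case_large",(.608,.193,-.047),.05),("case_base",(.608,.193,-.047),None)]:
    x,c=fit([f],q,p,z); print(q,np.round(x,4),round(c,3))
print(s["position"],s["tool_rot"])
E
```

```text
clock: 9.2
position: [0.6081, 0.1939, 0.1331]
tool_rot: [-3.141, -0.0, -0.047]
force: [-2.4, -0.8, 4.4]
grip_width: 0.0593
finger_force: 47.5
clock: 9.7
position: [0.6074, 0.1937, 0.1422]
tool_rot: [3.141, 0.002, -0.047]
force: [-0.4, 0.3, 0.2]
grip_width: 0.0854
finger_force: 0.0
clock: 10.2
position: [0.6094, 0.1944, 0.3039]
tool_rot: [-3.138, -0.007, -0.048]
force: [-0.0, 0.2, -0.3]
grip_width: 0.0854
finger_force: 0.0
case_large [ 0.6087  0.1946 -0.0464] 0.032
case_base [ 0.6133  0.1981 -0.1136] 0.907
[0.60861357 0.19411019 0.30100999] [-3.13970006 -0.00422546 -0.04742675]
```

View pics/w4.png

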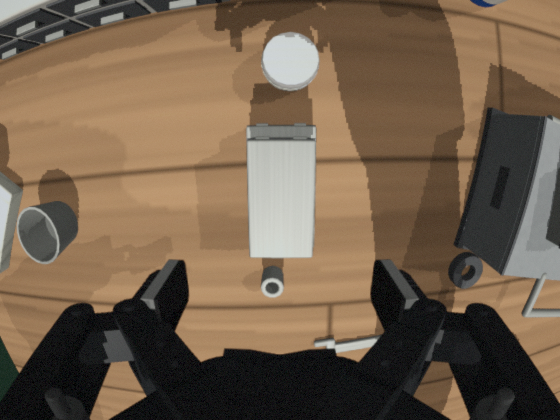

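```bash
python3 - <<'E'
from h import *
f=wrist(); s=bot.observe(); ft=bot.grab_frame("top")
R=Ro.from_euler('z',-.047)
for e in (.062,.065,.068): print(e,proj(f,R.apply([[e,-.035,.05],[e,.035,.05]])+[.6087,.1946,0]).round(1).tolist())
i=cv2.cvtColor(f["img"],cv2.COLOR_RGB2GRAY); print(i[112:142,270].tolist(), i[130,238:326].tolist(), i[200,238:326].tolist())
plan([.595,-.134,.3],down(-.081),10)
E
```

```text
0.062 [[314.8, 125.8], [242.8, 125.8]]
0.065 [[314.9, 122.7], [242.8, 122.8]]
0.068 [[314.9, 119.7], [242.7, 119.7]]
[95, 96, 100, 98, 99, 96, 94, 96, 91, 78, 88, 116, 125, 125, 126, 126, 126, 127, 127, 125, 123, 119, 72, 66, 93, 141, 173, 191, 192, 191] [132, 137, 133, 133, 131, 131, 145, 179, 189, 166, 132, 127, 126, 125, 128, 128, 128, 125, 125, 128, 128, 126, 125, 123, 124, 126, 125, 125, 126, 125, 125, 127, 127, 128, 128, 126, 126, 124, 124, 124, 123, 125, 125, 126, 127, 122, 125, 126, 126, 125, 126, 123, 122, 125, 126, 125, 122, 122, 123, 123, 123, 122, 122, 127, 128, 123, 125, 125, 122, 123, 126, 127, 131, 142, 183, 187, 167, 137, 148, 150, 149, 149, 149, 148, 149, 149, 147, 152] [137, 138, 141, 139, 137, 138, 135, 120, 162, 194, 199, 200, 198, 198, 202, 201, 199, 199, 199, 202, 201, 200, 200, 200, 199, 199, 199, 200, 199, 198, 201, 204, 203, 202, 200, 201, 204, 202, 202, 201, 203, 206, 203, 200, 201, 202, 203, 203, 202, 203, 203, 203, 203, 201, 201, 199, 203, 202, 201, 202, 201, 201, 201, 202, 205, 203, 201, 202, 202, 200, 205, 203, 199, 195, 184, 157, 144, 149, 150, 148, 150, 149, 151, 149, 149, 149, 151, 149]
total [  2.9 328.   -2.9] turn [0.001 0.002 0.034]
[[[0.3,32.8,-0.3,0.0001,0.0002,0.0034,G],[0.4,32.8,-0.3,0.0001,0.0002,0.0034,G],[0.5,32.8,-0.3,0.0001,0.0002,0.0034,G],[0.6,32.8,-0.3,0.0001,0.0002,0.0034,G],[0.7,32.8,-0.3,0.0001,0.0002,0.0034,G],[0.8,32.8,-0.3,0.0001,0.0002,0.0034,G],[1,32.8,-0.3,0.0001,0.0002,0.0034,G],[1.1,32.8,-0.3,0.0001,0.0002,0.0034,G],[1.2,32.8,-0.3,0.0001,0.0002,0.0034,G],[1.3,32.8,-0.3,0.0001,0.0002,0.0034,G]]]
```

The large case sits centred on the base within about 1 mm. Now the small one.

```bash
python3 -m jog '[[[0,28,0,0,0,0.004,1],[0,45,0,0,0,0.01,1],[1,48,0,0,0,0.01,1],[1,48,0,0,0,0.01,1],[1,48,0,0,0,0,1]]]' && python3 -m jog '[[[1,48,0,0,0,0,1],[1,40,0,0,0,0,1],[0,23,0,0,0,0,1],[0,0,0,0,0,0,1],[0,0,0,0,0,0,1]]]' && python3 - <<'E'
from h import *
f=wrist(); s=bot.observe()
x,c=fit([f],"case_small",(.5956,-.1334,-.0815)); print(np.round(x,4),round(c,3))
print(s["position"],s["tool_rot"])
plan([x[0],x[1],.187],down(x[2]),4)
E
```

```text
clock: 10.95
position: [0.5964, -0.0247, 0.2969]
tool_rot: [3.141, 0.002, -0.081]
force: [2.0, 0.0, -0.0]
grip_width: 0.0854
finger_force: 0.0
clock: 11.45
position: [0.5898, -0.1336, 0.297]
tool_rot: [-3.141, 0.001, -0.082]
force: [-0.8, 0.1, 0.8]
grip_width: 0.0855
finger_force: 0.0
[ 0.5954 -0.1341 -0.0729] 0.029
[ 0.59001647 -0.13268774  0.29718198] [-3.14094079e+00  1.20206412e-03 -8.04382290e-02]
total [  5.4   1.4 110.4] turn [-0.001  0.001 -0.007]
[[[1.4,0.4,27.6,-0.0002,0.0002,-0.0017,G],[1.4,0.4,27.6,-0.0002,0.0002,-0.0017,G],[1.3,0.4,27.6,-0.0002,0.0002,-0.0017,G],[1.3,0.4,27.6,-0.0002,0.0002,-0.0017,G]]]
```

```bash
python3 -m jog '[[[3,0.5,25,0,0,-0.005,1],[2,0.5,30,0,0,0,1],[0.5,0,30,0,0,0,1],[0,0,18,0,0,0,1],[0,0,7,0,0,0,1]]]' 40 && python3 -m jog '[[[0,0,0,0,0,0,0.5],[0,0,0,0,0,0,0.3],[0,0,0,0,0,0,0],[0,0,0,0,0,0,0],[0,0,0,0,0,0,0]]]' 40 && python3 -m jog '[[[0,0,0,0,0,0,0],[0,0,0,0,0,0,0],[0,0,0,0,0,0,0]]]' && python3 -m jog '[[[0,0,-10,0,0,0,0],[0,0,-30,0,0,0,0],[0,0,-40,0,0,0,0],[0,0,-40,0,0,0,0],[0,0,-5,0,0,0,0]]]' && python3 - <<'E'
from h import *
s=bot.observe(); print(s["position"],s["tool_rot"])
plan([.6085,.1942,.3],down(-.047),10)
E
```

```text
clock: 12.05
position: [0.595, -0.1336, 0.1859]
tool_rot: [-3.141, 0.003, -0.074]
force: [0.5, -1.0, -1.0]
grip_width: 0.0853
finger_force: 0.0
clock: 12.55
position: [0.596, -0.135, 0.1892]
tool_rot: [3.142, -0.002, -0.076]
force: [-0.4, 0.4, 6.4]
grip_width: 0.0442
finger_force: 41.1
clock: 12.85
position: [0.596, -0.135, 0.1893]
tool_rot: [-3.142, -0.002, -0.076]
force: [-1.3, 1.2, 5.2]
grip_width: 0.0447
finger_force: 41.1
clock: 13.35
position: [0.5967, -0.1355, 0.3188]
tool_rot: [3.141, -0.008, -0.077]
force: [1.3, -0.5, -2.4]
grip_width: 0.0446
finger_force: 41.6
[ 0.59674995 -0.1354583   0.31876755] [ 3.1409842  -0.00753285 -0.07660581]
total [ -13.7 -329.6   18.5] turn [ 0.001 -0.008 -0.03 ]
[[[-1.4,-33,1.8,0.0001,-0.0008,-0.003,G],[-1.3,-33,1.8,0.0001,-0.0008,-0.003,G],[-1.2,-33,1.9,0.0001,-0.0008,-0.003,G],[-1.1,-33,1.9,0.0001,-0.0008,-0.003,G],[-1,-33,1.9,0.0001,-0.0008,-0.003,G],[-0.9,-33,1.9,0.0001,-0.0008,-0.003,G],[-0.8,-33,1.9,0.0001,-0.0008,-0.003,G],[-0.7,-33,1.9,0.0001,-0.0008,-0.003,G],[-0.6,-33,1.9,0.0001,-0.0008,-0.003,G],[-0.5,-33,1.9,0.0001,-0.0008,-0.003,G]]]
```

```bash
python3 -m jog '[[[-2,-28,0,0,0,-0.01,0],[-2,-45,0,0,0,-0.01,0],[-2,-48,0,0,0,-0.01,0],[-1,-48,0,0,0,0,0],[-1,-48,0,0,0,0,0]]]' && python3 -m jog '[[[-1,-48,10,0,0,0,0],[0,-40,30,0,0,0,0],[0,-25,35,0,0,0,0],[0,0,25,0,0,0,0],[0,0,0,0,0,0,0]]]' && python3 -m jog '[[[0,0,0,0,0,0,0],[0,0,0,0,0,0,0]]]' && python3 - <<'E'
from h import *
f=wrist(); s=bot.observe(); cv2.imwrite("pics/w5.png",f["img"][:,:,::-1])
print(s["position"],s["tool_rot"])
plan([.6085,.1942,.19],down(-.047),3)
R,p=down(-.047),s["position"]
g=lambda x,y,z: R.apply([x,y,0])*[1,1,0]+[p[0],p[1],z]
for e,w,z in ((.065,.035,.05),(.055,.03,.095),(.0425,.0225,p[2]-.043)):
  for d in(-.002,0,.002): print(e+d,proj(f,[g(e+d,-w,z),g(e+d,w,z)]).round(1).tolist())
cv2.imwrite('pics/w5c.png',cv2.resize(f["img"][110:220,190:370,::-1],None,fx=4,fy=4,interpolation=0))
E
```

```text
clock: 13.85
position: [0.5993, 0.0838, 0.3133]
tool_rot: [3.142, -0.0, -0.047]
force: [1.2, -0.3, -1.5]
grip_width: 0.0443
finger_force: 41.5
clock: 14.35
position: [0.6023, 0.1951, 0.2098]
tool_rot: [3.139, 0.005, -0.045]
force: [-0.5, -1.0, -2.0]
grip_width: 0.0444
finger_force: 41.5
clock: 14.55
position: [0.6048, 0.1943, 0.2148]
tool_rot: [-3.141, -0.002, -0.048]
force: [0.5, -0.1, -1.3]
grip_width: 0.0441
finger_force: 41.6
[0.60475023 0.19436962 0.21476438] [-3.14083943e+00 -2.29918554e-03 -4.74585179e-02]
total [ 3.7  0.  24.8] turn [-0.001 -0.002 -0.   ]
[[[1.2,0,8.3,-0.0003,-0.0008,-0.0002,G],[1.2,0,8.3,-0.0003,-0.0008,-0.0002,G],[1.2,-0,8.3,-0.0003,-0.0008,-0.0002,G]]]
0.063 [[231.4, 129.8], [328.3, 129.8]]
0.065 [[231.3, 127.0], [328.4, 127.0]]
0.067 [[231.3, 124.3], [328.4, 124.3]]
0.053 [[228.9, 149.5], [330.8, 149.5]]
0.055 [[228.9, 146.1], [330.8, 146.2]]
0.057 [[228.8, 142.8], [330.9, 142.8]]
0.0405 [[218.5, 204.5], [341.4, 204.5]]
0.0425 [[218.2, 199.2], [341.6, 199.2]]
0.044500000000000005 [[217.9, 193.8], [341.9, 193.9]]
```

View pics/w5c.png

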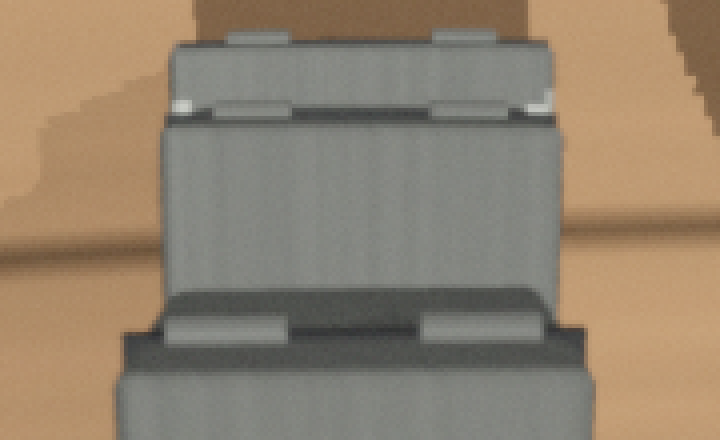

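All the edges are parallel. The remaining offset is about +4.5 mm in tool x and +0.7 mm in tool y, so I'll correct that and lower.

```bash
python3 -m jog '[[[2,0.7,8,0,0,0,0],[1.5,0,10,0,0,0,0],[1,0,9,0,0,0,0],[0,0,4,0,0,0,0],[0,0,0,0,0,0,0]]]' && python3 -m jog '[[[0,0,1.5,0,0,0,0],[0,0,0,0,0,0,0]]]'&& python3 -m jog '[[[0,0,1.5,0,0,0,0],[0,0,0,0,0,0,0]]]'
```

```text
clock: 15.1
position: [0.6081, 0.194, 0.1809]
tool_rot: [3.141, 0.001, -0.046]
force: [-0.5, 0.3, -2.1]
grip_width: 0.0446
finger_force: 41.7
clock: 15.3
position: [0.6085, 0.1941, 0.1805]
tool_rot: [-3.141, -0.0, -0.046]
force: [0.4, -0.0, -2.7]
grip_width: 0.0443
finger_force: 41.7
clock: 15.5
position: [0.6084, 0.1941, 0.1789]
tool_rot: [-3.142, -0.0, -0.046]
force: [-0.6, 0.9, -1.9]
grip_width: 0.0446
finger_force: 41.7
```

```bash
python3 -m jog '[[[0.7,0.3,0.5,0,0,0,0],[0,0,0.6,0,0,0,0],[0,0,0,0,0,0,0]]]' && python3 -m jog '[[[0,0,0.8,0,0,0,0],[0,0,0,0,0,0,0]]]'
```

```text
clock: 15.8
position: [0.6093, 0.1937, 0.1783]
tool_rot: [-3.141, -0.0, -0.046]
force: [-2.6, -1.2, 4.7]
grip_width: 0.0445
finger_force: 42.5
clock: 16.0
position: [0.6093, 0.1937, 0.1783]
tool_rot: [-3.141, -0.001, -0.046]
force: [-5.8, -2.4, 16.8]
grip_width: 0.0446
finger_force: 43.8
```

```bash
python3 -m jog '[[[0,0,-1,0,0,0,0],[0,0,0,0,0,0,0]]]' 20 && python3 -m jog '[[[0,0,0,0,0,0,0.55],[0,0,0,0,0,0,0.65],[0,0,0,0,0,0,0.8],[0,0,0,0,0,0,1],[0,0,-10,0,0,0,1]]]' && python3 -m jog '[[[0,0,-30,0,0,0,1],[0,0,-45,0,0,0,1],[0,0,-40,0,0,0,1],[0,0,-15,0,0,0,1],[0,0,0,0,0,0,1]]]' && python3 - <<'E'
from h import *
f=wrist(); s=bot.observe(); cv2.imwrite("pics/w6.png",f["img"][:,:,::-1])
for q,p,z in [("case_small",(.6085,.194,-.047),.095)]:
    x,c=fit([f],q,p,z); print(q,np.round(x,4),round(c,3))
print(s["position"],s["tool_rot"],s["qpos"])
for n in ("top","side"):
    g=bot.grab_frame(n)
    for q in ("lid_hinge","lid_bar","chest","case_small","case_large"): print(n,q,[(np.round(d["xyz"],4),round(d["conf"],2)) for d in bot.spot_point(q,g)][:1])
cv2.imwrite('pics/w6c.png',cv2.resize(f["img"][70:290,190:370,::-1],None,fx=2.7,fy=2.7))
E
```

```text
clock: 16.2
position: [0.6092, 0.1937, 0.1782]
tool_rot: [-3.141, -0.0, -0.046]
force: [-2.6, -0.5, 6.9]
grip_width: 0.0443
finger_force: 42.8
clock: 16.7
position: [0.6086, 0.1936, 0.1872]
tool_rot: [3.141, 0.002, -0.046]
force: [-0.2, 0.3, -0.4]
grip_width: 0.0857
finger_force: 0.0
clock: 17.2
position: [0.6098, 0.194, 0.3215]
tool_rot: [-3.14, -0.004, -0.046]
force: [0.6, 0.1, -0.9]
grip_width: 0.0856
finger_force: 0.0
case_small [ 0.6085  0.194  -0.0221] 0.038
[0.60928533 0.19379643 0.31943238] [-3.14072352e+00 -1.98160162e-03 -4.62469446e-02] [-0.32478643  0.53073641 -0.11467316  1.54000332  0.06612272  1.07247982
 -2.07235123]
top lid_hinge [(array([ 0.6593, -0.2233,  0.0988]), 0.62)]
top lid_bar [(array([ 0.4355, -0.1713,  0.0998]), 0.77)]
top chest [(array([ 0.5744, -0.2047, -0.0016]), 0.73)]
top case_small []
top case_large [(array([0.6104, 0.1935, 0.0492]), 0.58)]
side lid_hinge [(array([ 0.6577, -0.2238,  0.1003]), 0.89)]
side lid_bar [(array([ 0.4381, -0.1694,  0.1067]), 0.84)]
side chest [(array([ 0.5653, -0.203 ,  0.0012]), 0.93)]
side case_small [(array([0.6072, 0.1963, 0.0961]), 0.87)]
side case_large [(array([0.6069, 0.1965, 0.0517]), 0.92)]
```

View pics/w6c.png

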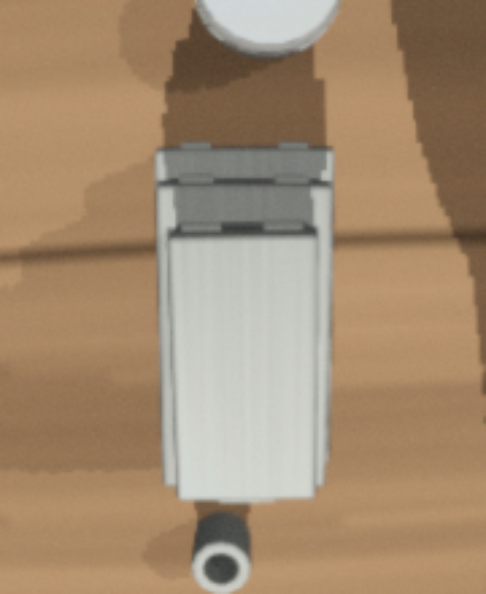

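The stack looks square and centred: the small case is at columns 170–316, the base at 156–332. Next is the lid bar.

```bash
python3 - <<'E'
from h import *
plan([.438,-.172,.27],down(1.343),12)
E
```

```text
total [-154.   373.3   47.9] turn [-0.     0.    -1.389]
[[[-12.8,31.1,4,-0,0,-0.1158,G],[-16.3,29.4,4,-0,0,-0.1158,G],[-19.6,27.3,4,-0,0,-0.1158,G],[-22.7,24.9,4,-0,0,-0.1158,G],[-25.4,22.1,4,-0,0,-0.1158,G],[-27.8,19,4,-0,0,-0.1158,G],[-29.8,15.7,4,-0,0,-0.1158,G],[-31.4,12.1,4,-0,0,-0.1158,G],[-32.6,8.4,4,-0,0,-0.1158,G],[-33.3,4.6,4,-0,0,-0.1158,G],[-33.6,0.7,4,-0,0,-0.1158,G],[-33.5,-3.2,4,-0,0,-0.1158,G]]]
```

```bash
python3 -m jog '[[[-13,31,4,0,0,-0.116,0.8],[-16,29,4,0,0,-0.116,0.6],[-20,27,4,0,0,-0.116,0.5],[-23,25,4,0,0,-0.116,0.5]]]' && python3 -m jog '[[[-25,22,4,0,0,-0.116,0.5],[-28,19,4,0,0,-0.116,0.5],[-30,16,4,0,0,-0.116,0.5],[-31,12,4,0,0,-0.116,0.5]]]' && python3 -m jog '[[[-33,8,4,0,0,-0.116,0.5],[-33,5,4,0,0,-0.116,0.5],[-34,1,4,0,0,-0.116,0.5],[-33,-3,4,0,0,-0.116,0.5],[0,0,0,0,0,0,0.5]]]' && python3 -m jog '[[[0,0,0,0,0,0,0.5],[0,0,0,0,0,0,0.5]]]' && python3 - <<'E'
from h import *
f=wrist(); s=bot.observe(); cv2.imwrite("pics/w7.png",f["img"][:,:,::-1])
print(s["position"],s["tool_rot"],s["qpos"].round(2))
R=Ro.from_euler('z',-.228)
P=R.apply([[-.23,a,.103] for a in(-.06,0,.06)]+[[-.18,a,.106] for a in(-.14,.14)]+[[0,a,.106] for a in(-.14,.14)])+[.6612,-.2234,0]
print(proj(f,P).round(1).tolist())
for q in ("lid_bar","lid_hinge"): print(q,[(np.round(d["xyz"],4),round(d["conf"],2)) for d in bot.spot_point(q,f)][:1])
E
```

```text
clock: 18.3
position: [0.5508, 0.0714, 0.3019]
tool_rot: [3.141, -0.0, 0.423]
force: [0.5, -0.5, -0.1]
grip_width: 0.0428
finger_force: 0.0
clock: 18.7
position: [0.4943, -0.0507, 0.286]
tool_rot: [3.141, -0.0, 0.887]
force: [0.3, -0.3, 0.0]
grip_width: 0.0428
finger_force: 0.0
clock: 19.2
position: [0.4364, -0.1753, 0.2696]
tool_rot: [-3.14, 0.001, 1.345]
force: [0.9, -0.1, 0.2]
grip_width: 0.0427
finger_force: 0.0
clock: 19.4
position: [0.439, -0.1708, 0.2702]
tool_rot: [3.141, -0.0, 1.345]
force: [0.5, 0.3, 0.3]
grip_width: 0.0427
finger_force: 0.0
[ 0.43901198 -0.17063006  0.27015546] [ 3.14118841e+00 -2.76498450e-04  1.34612516e+00] [ 0.53  0.34 -0.35  2.02  0.16  0.81 -0.14]
[[275.6, 281.7], [275.5, 212.6], [275.6, 133.3], [328.6, 354.7], [345.2, 27.6], [487.4, 335.9], [534.1, 62.8]]
lid_bar [(array([ 0.4388, -0.1757,  0.1042]), 0.6)]
lid_hinge [(array([ 0.6578, -0.2225,  0.0977]), 0.74)]
```

View pics/w7.png

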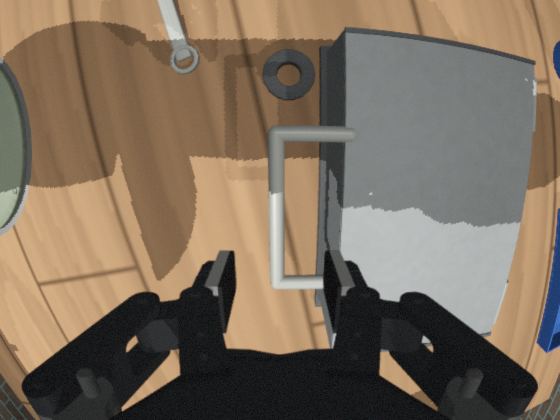

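The wrist view shows the bar at column 277, rows 133–283, within 1 mm of the model and with matching yaw. I'll descend and grip it.

```bash
python3 -m jog '[[[-1,-1,20,0,0,0,0.5],[0,0,30,0,0,0,0.5],[0,0,30,0,0,0,0.5],[0,0,23,0,0,0,0.5],[0,0,8,0,0,0,0.5]]]' 60 && python3 -m jog '[[[0,0,1.5,0,0,0,0.5],[0,0,0,0,0,0,0.4],[0,0,0,0,0,0,0.3],[0,0,0,0,0,0,0.2],[0,0,0,0,0,0,0]]]' 60 && python3 -m jog '[[[0,0,0,0,0,0,0],[0,0,0,0,0,0,0],[0,0,0,0,0,0,0]]]'
```

```text
clock: 20.05
position: [0.4369, -0.1714, 0.1573]
tool_rot: [-3.139, -0.0, 1.347]
force: [-0.1, -0.3, 0.5]
grip_width: 0.0428
finger_force: 0.0
clock: 20.55
position: [0.4365, -0.1722, 0.1582]
tool_rot: [-3.14, 0.001, 1.346]
force: [-12.7, 3.6, 19.3]
grip_width: 0.0104
finger_force: 58.6
clock: 20.85
position: [0.4366, -0.1722, 0.1582]
tool_rot: [-3.141, 0.001, 1.346]
force: [-9.1, 3.6, 19.2]
grip_width: 0.0103
finger_force: 58.6
```

```bash
python3 - <<'E'
import numpy as np
t=np.radians(np.arange(0,61,3))+.013
print(np.c_[np.diff(-230*np.cos(t)),-np.diff(230*np.sin(t))].round(1).tolist())
E
```

```text
[[0.5, -12.0], [1.1, -12.0], [1.7, -11.9], [2.3, -11.8], [3.0, -11.7], [3.6, -11.5], [4.2, -11.3], [4.8, -11.1], [5.3, -10.8], [5.9, -10.5], [6.4, -10.2], [6.9, -9.8], [7.5, -9.5], [7.9, -9.1], [8.4, -8.6], [8.8, -8.2], [9.3, -7.7], [9.6, -7.2], [10.0, -6.7], [10.3, -6.2]]
```

```bash
python3 -m jog '[[[0,0.5,-12,0,0,0,0],[0,1,-12,0,0,0,0],[0,1.8,-12,0,0,0,0],[0,2.3,-11.8,0,0,0,0],[0,3,-11.6,0,0,0,0]]]' && python3 -m jog '[[[0,0,0,0,0,0,0]]]'
```

```text
clock: 21.35
position: [0.4446, -0.1741, 0.218]
tool_rot: [-3.139, 0.0, 1.346]
force: [-6.7, 2.0, -4.5]
grip_width: 0.0097
finger_force: 58.4
clock: 21.45
position: [0.4448, -0.1741, 0.2186]
tool_rot: [-3.14, 0.0, 1.346]
force: [-10.3, 3.7, -1.7]
grip_width: 0.01
finger_force: 58.9
```

```bash
python3 -m jog '[[[0,3,-11.5,0,0,0,0],[0,4,-11.3,0,0,0,0],[0,4.5,-11.1,0,0,0,0],[0,5.3,-10.8,0,0,0,0],[0,6,-10.5,0,0,0,0]]]' && python3 -m jog '[[[0,6.4,-10.2,0,0,0,0],[0,7,-9.8,0,0,0,0],[0,7.5,-9.5,0,0,0,0],[0,8,-9,0,0,0,0],[0,8.4,-8.6,0,0,0,0]]]'  && python3 -m jog '[[[0,8.8,-8.2,0,0,0,0],[0,9.3,-7.7,0,0,0,0],[0,6,-4.5,0,0,0,0],[0,3,-2,0,0,0,0],[0,0,0,0,0,0,0]]]' && python3 - <<'E'
from h import *
s=bot.observe(); p=s["position"]; print(p,s["force"],s["moment"])
R=Ro.from_euler('xyz',s["tool_rot"]); g=p+R.apply([0,0,.054])
h=np.array([.6605,-.2232,.1]); d=Ro.from_euler('z',.228).apply(g-h); print(d,np.hypot(d[0],d[2]),np.degrees(np.arctan2(d[2],-d[0])-.013))
for n in("top","side"): print([(d["xyz"],d["conf"]) for d in bot.spot_point("lid_bar",bot.grab_frame(n))][:2])
E
```

```text
clock: 21.95
position: [0.4667, -0.179, 0.2733]
tool_rot: [-3.139, 0.0, 1.346]
force: [-10.1, 2.5, -0.6]
grip_width: 0.0097
finger_force: 58.8
clock: 22.45
position: [0.5016, -0.1867, 0.3208]
tool_rot: [-3.135, 0.0, 1.346]
force: [-29.6, 10.8, 22.9]
grip_width: 0.0095
finger_force: 59.7
clock: 22.95
position: [0.5292, -0.193, 0.3448]
tool_rot: [-3.14, 0.0, 1.346]
force: [-28.0, 8.8, 36.3]
grip_width: 0.0098
finger_force: 63.6
[ 0.52923661 -0.19303857  0.34477492] [-27.95046036   8.84648199  36.25653316] [1.86320826 6.35892571 0.10416   ]
[-0.13478812 -0.00030834  0.19077502] 0.23358712995166925 54.01283385618885
[([0.5309, -0.1902, 0.2824], 0.56), ([0.4751, -0.0619, -0.0014], 0.36)]
[([0.5295, -0.191, 0.2896], 0.7)]
```

The bar followed to about 54°. The radial force of about 46 N means the commanded arc sits about 2.5 mm inside the true one, so I'll shift it outward while finishing.

```bash
python3 -m jog '[[[0,-1,-2,0,0,0,0],[0,5,-4,0,0,0,0],[0,6,-4,0,0,0,0],[0,5,-3,0,0,0,0],[0,3.5,-1.7,0,0,0,0]]]' && python3 -m jog '[[[0,0,0,0,0,0,0],[0,0,0,0,0,0,0]]]' && cat > ang.py <<'E'
from h import *
s=bot.observe(); p=s["position"]; print(p,s["force"])
g=p+Ro.from_euler('xyz',s["tool_rot"]).apply([0,0,.054])
d=Ro.from_euler('z',.228).apply(g-[.6605,-.2232,.1]); print(d,np.hypot(d[0],d[2]),np.degrees(np.arctan2(d[2],-d[0])-.013))
# lid silhouette fit: angle as the one unknown
R=Ro.from_euler('z',-.228)
from scipy.spatial.transform import Rotation
for n in("top","side"):
    f=bot.grab_frame(n)
    for q in("lid_bar","lid_hinge"):
        for r in bot.spot_point(q,f)[:1]: print(n,q,np.round(r["xyz"],4),round(r["conf"],2), np.round(Ro.from_euler('z',.228).apply(r["xyz"]-np.array([.6605,-.2232,.1])),4))
    r=bot.trace("lid",f)
    if not r: continue
    m=r[0]["region"]; res=[]
    for a in np.arange(50,70,.5):
        A=Ro.from_euler('y',np.radians(a))
        im=np.zeros((420,560),np.uint8)
        for b in ([(-.18,0,-.14,.14,0,.006)]+[(-.236,-.224,-.06,.06,-.003,.009)]+[(-.23,-.18,e-.006,e+.006,-.003,.009) for e in(-.06,.06)]):
            c=[[x,y,z] for x in b[:2] for y in b[2:4] for z in b[4:]]
            c=R.apply(A.apply(c))+[.6605,-.2232,.1]
            cv2.fillConvexPoly(im,np.round(cv2.convexHull(proj(f,c).astype(np.float32))*16).astype(np.int32),1,cv2.LINE_8,4)
        im=im>0; res.append(((im&m).sum()/(im|m).sum(),a))
    print(n,r[0]["conf"],sorted(res)[-3:])
E
python3 ang.py
```

```text
clock: 23.65
position: [0.5486, -0.1975, 0.3584]
tool_rot: [-3.141, -0.0, 1.346]
force: [-16.3, 5.3, 21.6]
grip_width: 0.0097
finger_force: 62.4
clock: 23.85
position: [0.5484, -0.1975, 0.3584]
tool_rot: [-3.142, -0.0, 1.346]
force: [-14.2, 4.9, 18.7]
grip_width: 0.0098
finger_force: 62.2
[ 0.54843976 -0.19749056  0.35835228] [-14.1975771    4.93383776  18.74990393]
[-0.11497219 -0.00027804  0.20435228] 0.23447485631644346 59.89228199891761
top lid_bar [ 0.5473 -0.1961  0.2963] 0.64 [-0.1164  0.0008  0.1963]
top lid_hinge [ 0.6611 -0.2249  0.0998] 0.88 [ 0.001  -0.0015 -0.0002]
top 0.82 [(np.float64(0.37902013826269915), np.float64(59.0)), (np.float64(0.3807740324594257), np.float64(60.0)), (np.float64(0.38513306821658), np.float64(59.5))]
side lid_bar [ 0.5476 -0.1971  0.2985] 0.97 [-1.159e-01 -1.000e-04  1.985e-01]
side lid_hinge [ 0.6595 -0.2224  0.1017] 0.95 [-0.0012  0.0006  0.0017]
side 0.96 [(np.float64(0.8078947368421052), np.float64(60.0)), (np.float64(0.8099216710182767), np.float64(60.5)), (np.float64(0.8164251207729468), np.float64(59.5))]
```

```bash
python3 -m jog '[[[0,1,-1.2,0,0,0,0],[0,0.9,-1.1,0,0,0,0],[0,0,0,0,0,0,0],[0,0,0,0,0,0,0]]]' && python3 ang.py && python3 - <<'E'
from h import *
fs=[bot.grab_frame(n) for n in("top","side")]
for f in fs:
    for q,z in (("case_base",0),("case_large",.05),("case_small",.095)):
        print(q,[(np.round(d["xyz"],3),round(d["conf"],2)) for d in bot.spot_point(q,f)][:1])
    for q in ("grease_tin","bearing","socket"): print(q,[np.round(d["xyz"],3) for d in bot.spot_point(q,f)][:1])
E
```

```text
clock: 24.65
position: [0.5505, -0.1979, 0.3597]
tool_rot: [-3.141, -0.0, 1.346]
force: [-7.4, 3.8, 6.0]
grip_width: 0.0095
finger_force: 60.8
[ 0.55048289 -0.19793279  0.35967814] [-7.42497293  3.78776411  5.99184205]
[-0.11288624 -0.00023314  0.20567815] 0.2346205496099419 60.49501864101152
top lid_bar [ 0.5522 -0.1965  0.2969] 0.93 [-0.1115  0.0015  0.1969]
top lid_hinge [ 0.6606 -0.2258  0.1001] 0.98 [ 0.0007 -0.0025  0.0001]
top 0.72 [(np.float64(0.3860294117647059), np.float64(59.5)), (np.float64(0.39300609560474814), np.float64(60.5)), (np.float64(0.39608338597599496), np.float64(60.0))]
side lid_bar [ 0.5482 -0.1974  0.3042] 0.93 [-0.1152 -0.0003  0.2042]
side lid_hinge [ 0.6584 -0.2218  0.0988] 0.77 [-0.0024  0.0009 -0.0012]
side 0.69 [(np.float64(0.8125638406537283), np.float64(61.0)), (np.float64(0.8255451713395638), np.float64(60.5)), (np.float64(0.8284365162644282), np.float64(60.0))]
case_base [(array([ 0.608,  0.192, -0.003]), 0.62)]
case_large [(array([0.606, 0.193, 0.048]), 0.56)]
case_small [(array([0.607, 0.196, 0.093]), 0.76)]
grease_tin [array([0.741, 0.174, 0.002])]
bearing [array([ 0.476, -0.063, -0.004])]
socket [array([ 0.361,  0.062, -0.001])]
case_base [(array([0.606, 0.193, 0.   ]), 0.81)]
case_large [(array([ 0.569,  0.514, -0.   ]), 0.73)]
case_small [(array([0.608, 0.196, 0.097]), 0.61)]
grease_tin [array([ 0.742,  0.181, -0.001])]
bearing [array([ 0.474, -0.062, -0.   ])]
socket [array([0.49 , 0.211, 0.   ])]
```

The lid stands at about 60°, held by the bar with low force. The stack is in place and the small items I re-checked haven't moved.

```bash
python3 -c "
from workcell import bot
print(bot.job_done())"
```

```text
the job is handed in; nothing more can be done
None
```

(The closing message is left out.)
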